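Close the test fixture's gap to the gauge mark

TASK

Set the jaw gap of the bench fixture for the next specimen: with a fingertip on top, roll the knurled wheel away from the robot, as many strokes as it takes, until the pointer on the moving jaw stands in line over the gauge mark (within the mark's own width), then take the hand away. Move the jaw by the wheel only: do not touch the jaw or the gauge mark, and do not pick up or disturb the specimens, tools and other loose things around.

Things in the scene. Friction and masses are not known exactly. Their poses are not given: they have to be found in the camera images.
- fixture: Bolted to the table: steel base plate x -75 to 105, y -170 to 170, 12 mm thick, and a grey deck on sprung feet that carries all the rest. Origin on the table under the jaws; x points away from the robot at yaw 0, y left along the jaw slide. From +y to -y: wheel in its fork (y 115), moving jaw, fixed jaw (y -30 to -70, x +-50, top 103 mm above the table). Far side (x 82): a graduated bar along y.
- wheel: Knurled steel wheel, 90 mm diameter, 24 wide, axis along the fixture's y; origin at its centre, fixture (0, 115, 93) mm. It stands between two 70 mm round cheeks 8 mm thick, so the outer 10 mm of the rim is clear. Turns easily (about 1 N at the rim), stays where left. Rolling its top to the fixture's +x closes the gap, 1 mm per 9 mm rolled at the rim; back opens it.
- wheel_top (a point): Highest point of the wheel's rim, above its axis, mid-width; 138 mm above the table at rest. Pressed, the deck with wheel, jaws and mark gives downwards on its feet, up to 8 mm, from about 5 N and 1.5 N more per mm, and comes back up when let go. This point sinks with it but does not turn with the wheel. Axes as the fixture's.
- jaw: The moving steel jaw with its pointer: a block 100 mm in x, 30 in y, top 103 mm above the table, that slides towards the fixture's -y to close, at most 30 mm; at the start it is at its open stop, centred at fixture y 45, the gap between the jaws 60 mm. Origin 18 mm above the table under the middle of the block. Not to be touched.
- pointer (a point): End of the pointer, a dark steel blade 3 mm wide that sticks out from the top of the moving jaw to the fixture's +x, over the graduated bar, its top 111 mm above the table. The point is the middle of the blade's top near its end (fixture x 84). Axes as the fixture's.
- mark (a point): The gauge mark, an upright bright steel plate 6 mm wide in y, 12 in x, on a small dark rider on the graduated bar. The point is the middle of its top edge, 106 mm above the table, fixture x 84, at the start 9 to 22 mm from the pointer to -y. The pointer passes 1 mm above it; in line means the same y in the fixture's frame. The rider stays put unless pushed.
- rider: The small dark rider, 18 mm in x and 16 in y, that carries the gauge mark on the graduated bar. Origin 18 mm above the table, on the fixture's x = 0, level with the mark in y. Not to be touched.
- specimen: Loose steel cylinder, 20 mm in diameter, 40 tall, standing on the fixture's base plate near its -y end. Leave alone.
- platen: Loose dark steel disc, 38 mm in diameter, 12 thick, on the base plate near its -y end. Leave alone.
- wrench: Loose open-ended wrench on the table, robot's side of the fixture. Leave alone.
- screwdriver: Loose screwdriver on the table beyond the fixture. Leave alone.
- jar: Loose jar, 56 mm in diameter, 70 tall, beyond the fixture. Leave alone.
- coupon: Loose flat aluminium test coupon, 120 mm long, 24 wide at its ends, 6 thick, on the table, robot's side of the fixture. Leave alone.
- mug: White mug, 80 mm in diameter, 90 tall, off to the right of the table. Leave alone.

How it is judged (in metres and radians):
On the way:
1. the finger rolls the wheel and the jaw begins to close (contact force between the fingers and wheel above 0.5 N and y of pointer in the frame of fixture below 0.042 m), for 0.1 s.
At the end, for the whole second after the job is handed in: the pointer is within 3 mm of the middle of the gauge mark along the slide (within the mark's 6 mm width), the jaw at rest and the mark where it was (y of pointer in the frame of mark between -0.003 and 0.003 m and linear speed of jaw below 0.002 m/s and distance of mark from where it was at the start of the episode below 0.003 m); the robot touches nothing.
It fails at once if the moving jaw is touched by the robot (contact force between any of the fingers, the arm and jaw above 0.5 N).
It fails at once if the gauge mark or its rider is touched by the robot (contact force between any of the fingers, the arm and rider above 0.5 N).
It fails at once if a loose thing is lifted, carried or shifted by more than 15 mm (distance of any of specimen, platen, wrench, screwdriver, jar, coupon, mug from where it was at the start of the episode above 0.015 m).
It also fails if it takes over 51 s, if anything falls off the work surface, if the arm or the gripper's body presses on something with over 40 N, if the wrist force passes 120 N, or if a joint passes its speed limit or range.

ROBOT

A 6-joint arm with a two-finger parallel gripper is mounted at the origin on the work surface. World frame = base frame: x ahead of the robot, y to its left, z up, the work surface at z = 0. Lengths are in m, angles in degrees, forces in N, time in s.
With the tool pointing down it reaches from about 0.35 to 0.875 m from the base axis. Payload 4.2 kg.
Tool frame: the origin (TCP) lies at the very end of the fingers, on their centre line; the grasp point (between the pads) lies 19 mm behind it; z points along the fingers, y is the line along which they close (so a half turn about z gives the same grasp; the last joint's range is limited). The gripper opens to 85 mm and grips with 20 to 120 N. Pads are 22 mm wide; open, the fingers measure 114 mm over their backs; the gripper's body (76 mm by 85 mm) begins 54 mm behind the grasp point. The pads swing forward as they close: fully open they stand 13 mm farther back than shut.
Start: joints at [91.765, 22.042, 0.453, 0, -68.411, -14.817], TCP at [0.141, 0.609, 0.231] pointing down, gripper open.
Joint ranges: [-179.83, 179.83], [-69.29, 118.12], [-61.27, 80.66], [-181.25, 117.63], [-171.15, -9.14], [-177.46, 177.46]. Speed limits (degrees/s): [159.86, 159.86, 180, 180, 180, 180].

INTERFACE

Orientations are given as a 3x3 rotation matrix whose columns are the frame's x, y, z axes.
In Python, from workcell import bot gives the robot as it stands. Calls block until the motion is done:
- bot.movep(position, orientation): joint-space move of the TCP to a pose.
- bot.servo_line(position, ori=None, vel=0.15, max_force=None): straight line of the TCP; ori=None keeps the orientation; vel is the mean speed in m/s. With max_force (N) it stops when the force on the tool has changed by that much, and returns True; else False.
- bot.goto_joints(angles): joint-space move.
- bot.gripper_open() and bot.grab(): open the fingers fully, or close them until they stop; the grip force is fixed at half the most.
- bot.wait(seconds).
- bot.inverse_kinematics(position, orientation): joint angles nearest the present ones, or None.
- bot.grab_frame(name): name is "scene" or "top"; returns a dict with "image" (400x640x3 uint8, red, green, blue), "fx", "fy", "cx", "cy" (pixels), "R" (3x3) and "t" (3): a world point X has camera coordinates R X + t. Camera axes: x right, y down, z forward; pixel columns grow to the right and rows downward; lengths in m; the calibration is good to about 2 mm. A picture is of the moment at which its call begins. There is no depth.
A pose or a line that the arm cannot do raises bot.Unreachable and nothing moves.
- bot.close_job(): hands the job in; it is judged then, once.
Readings, each from a call of its own:
- bot.get_time_s(): time.
- bot.get_qpos(): joint angles.
- bot.get_joint_velocities(): joint speeds.
- bot.get_tau(): joint torques, N m.
- bot.get_ee_pos(): TCP position.
- bot.get_eef_rot(): TCP orientation.
- bot.get_wrist_force(): force on the tool from outside, world axes, zero at the start.
- bot.get_wrist_torque(): the same for the moment, N m.
- bot.get_width(): finger opening in m.
- bot.get_grip_force(): force on a finger pad.
Only numpy, scipy, OpenCV 4.12 (cv2) and the standard library are available. Lean on these libraries where they do the work, as an engineer would, in place of code of your own. Each camera call takes 0.05 s, during which the arm holds its last target. There are 200 camera calls.

## Working session

There is one attempt and no reset: what is moved stays moved. The work goes in short steps, each a Python script; the robot and the scene stay as the last script left them, time stands still between calls to the robot, and variables do not carry over. Pictures are saved under pics/ and viewed, at most 10 in all, crops included, and the job is handed in when it is done.

```bash
mkdir -p pics; ls; python3 - <<'E'
from workcell import bot
import cv2,numpy as np
for n in("scene","top"):
    f=bot.grab_frame(n); cv2.imwrite(f"pics/{n}0.png",f["image"][:,:,::-1])
    print(n,f["fx"],f["fy"],f["cx"],f["cy"],np.round(f["R"],4).tolist(),np.round(f["t"],4).tolist())
print(bot.get_eef_rot(),bot.get_time_s())
E
```

```text
pics
scene 421.3362263325724 421.3362263325724 323.10242590390175 195.89827352733946 [[-0.555, 0.8317, -0.018], [0.6107, 0.3926, -0.6877], [-0.5649, -0.3926, -0.7258]] [0.4573, -0.2117, 1.2518]
top 449.21182979388425 449.21182979388425 322.09701701646304 195.30073666710666 [[-0.0211, -0.9998, 0.0059], [-0.9982, 0.0207, -0.0557], [0.0555, -0.007, -0.9984]] [-0.149, 0.5716, 1.0149]
[[ 9.74117874e-01 -2.26040405e-01 -3.19748878e-04]
 [-2.26040597e-01 -9.74115965e-01 -1.93275132e-03]
 [ 1.25407404e-04  1.95500383e-03 -9.99998081e-01]] 0.1
```

View pics/scene0.png

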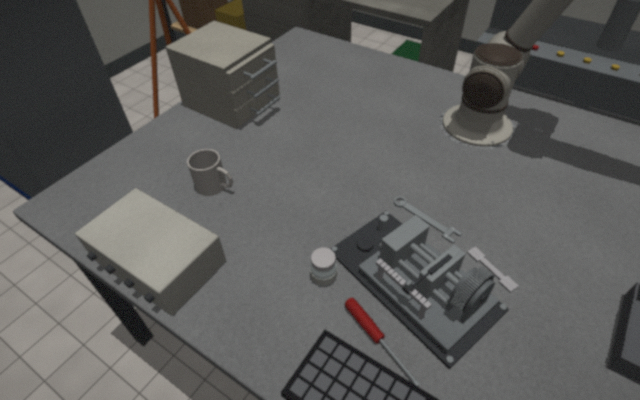

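View pics/top0.png

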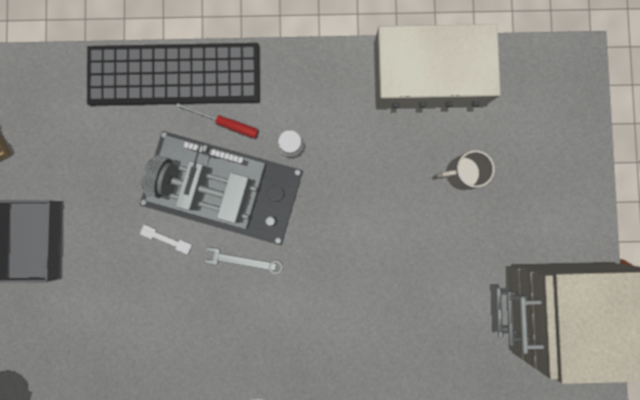

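The scene shows the fixture on the table, with the wheel near (470,293) in the scene view. In the top view the wheel is at (157,178), the base plate corners are near (164,134), (298,172), (278,240) and (143,203), and the pointer and mark are near (203,150). I'll enlarge both.

```bash
python3 - <<'E'
import cv2
a=cv2.imread("pics/top0.png")[122:248,132:306]; cv2.imwrite("pics/topc.png",cv2.resize(a,None,fx=4.5,fy=4.5,interpolation=cv2.INTER_CUBIC))
a=cv2.imread("pics/scene0.png")[200:370,325:525]; cv2.imwrite("pics/scenec.png",cv2.resize(a,None,fx=3.5,fy=3.5,interpolation=cv2.INTER_CUBIC))
E
```

```text
(no output)
```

View pics/topc.png

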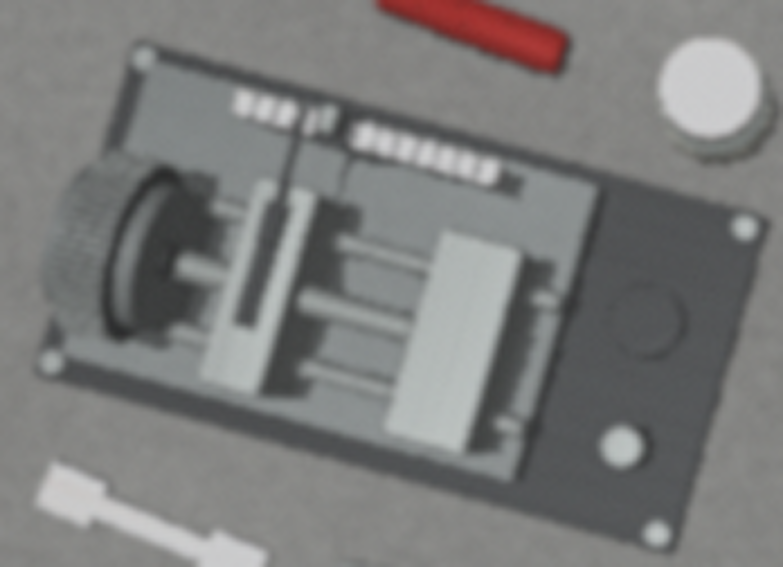

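View pics/scenec.png

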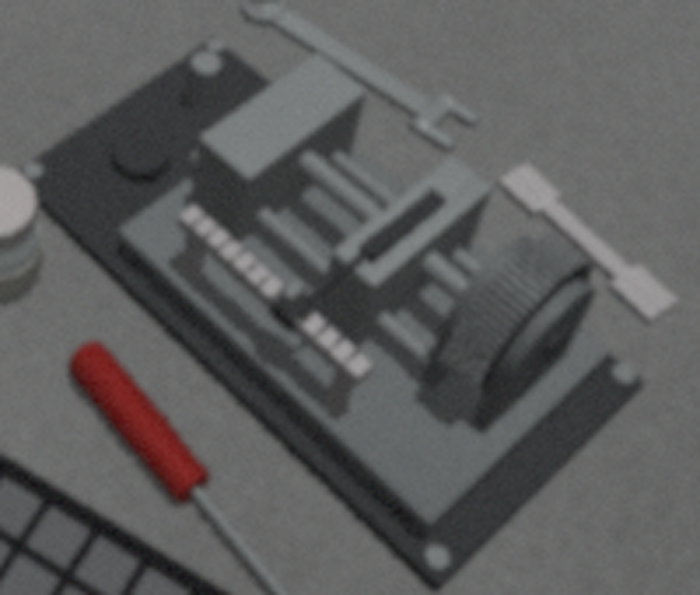

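```bash
cat > h.py <<'E'
import numpy as np,cv2
def proj(f,X):
    c=f["R"]@np.asarray(X,float)+f["t"]; return np.array([f["fx"]*c[0]/c[2]+f["cx"],f["fy"]*c[1]/c[2]+f["cy"]])
def fx2w(p,X):   # p=x,y,yaw ; X mm
    c,s=np.cos(p[2]),np.sin(p[2]); X=np.asarray(X)/1000
    return np.array([p[0]+c*X[0]-s*X[1],p[1]+s*X[0]+c*X[1],X[2]])
E
python3 - <<'E'
from workcell import bot
from h import *
from scipy.optimize import least_squares
F={n:bot.grab_frame(n) for n in("top","scene")}
T=[((105,170,12),(138,42)),((105,-170,12),(768,216)),((-75,-170,12),(674,552)),((-75,170,12),(36,376)),
((50,-30,103),(444,234)),((50,-70,103),(521,252)),((-50,-70,103),(465,455)),((-50,-30,103),(386,430)),
((50,60,103),(258,180)),((50,30,103),(318,196)),((-50,60,103),(200,378)),((-50,30,103),(262,396))]
S=[((50,-70,103),(200,137)),((50,-30,103),(250,180)),((-50,-30,103),(365,97)),((-50,-70,103),(318,52)),((105,170,12),(436,588)),((-75,170,12),(643,385))]
T=[("top",X,(np.array(u)+.5)/4.5-.5+[132,122]) for X,u in T]
S=[("scene",X,(np.array(u)+.5)/3.5-.5+[325,200]) for X,u in S]
def res(p,L):
    return np.concatenate([proj(F[n],fx2w(p,X)+[0,0,p[3]])-u for n,X,u in L])
for L in(T,S,T+S):
    r=least_squares(res,[.6,.2,-.2,0],args=(L,)); p=r.x; print(p[:2],np.degrees(p[2]),p[3],np.abs(r.fun).max(),np.sqrt(np.mean(r.fun**2)))
np.save("p.npy",p)
# rider/mark & pointer from the crop
for nm,z,u in(("mark",106,(328,117)),("ptr",111,(303,120))):
    u=(np.array(u)+.5)/4.5-.5+[132,122]
    q=least_squares(lambda q:proj(F["top"],fx2w(p,(q[0],q[1],z)))-u,[84,40]).x; print(nm,q)
w=fx2w(p,(0,115,138)); print("wheel_top",w,np.hypot(*w[:2]))
a=np.mean([bot.grab_frame("top")["image"].astype(float) for _ in range(6)],0)
np.save("top_avg0.npy",a)
def ax(off):
    c,s=np.cos(p[2]+off),np.sin(p[2]+off); return np.array([[c,s,0],[s,-c,0],[0,0,-1.]])
for o in(0,np.pi/2,-np.pi/2,np.pi):
    print(o,[bot.inverse_kinematics(fx2w(p,(x,115,z)),ax(o)) is not None for x in(-30,30) for z in(132,200)], bot.inverse_kinematics(w,ax(o)))
u=proj(F["top"],fx2w(p,(84,36,106)));x,y=np.round(u).astype(int);print(u)
A=a[y-16:y+17,x-22:x+23,::-1]
cv2.imwrite("pics/mk.png",cv2.resize(np.clip(A*1.3,0,255).astype(np.uint8),None,fx=16,fy=16,interpolation=cv2.INTER_CUBIC)); print(x-22,y-16)
E
```

```text
[0.57791507 0.07793862] -16.670889950096896 -0.011021092891476564 1.2670662027358333 0.4573607110243402
[0.57395638 0.07530476] -17.34969062800253 -0.007058264154032751 1.1050634662291827 0.5389656022748386
[0.57719895 0.07593729] -16.90370797275543 -0.0031796682570147134 1.2638256899346345 0.619976170663871
mark [85.20670286 35.4731016 ]
ptr [80.27156008 44.79078161]
wheel_top [0.61063683 0.18596869 0.138     ] 0.6383272572597222
0 [True, True, True, True] [ 31.43578909  27.58572505  -4.74509836   0.         -57.66917659
  41.66050294]
1.5707963267948966 [True, True, True, True] [ 31.43578909  27.58572505  -4.74509836   0.         -57.66917659
 131.66050294]
-1.5707963267948966 [True, True, True, True] [ 31.43578909  27.58572505  -4.74509836   0.         -57.66917659
 -48.33949706]
3.141592653589793 [True, True, True, True] [  31.43578909   27.58572505   -4.74509836    0.          -57.66917659
 -138.33949706]
[204.09628149 148.09129542]
182 132
```

View pics/mk.png

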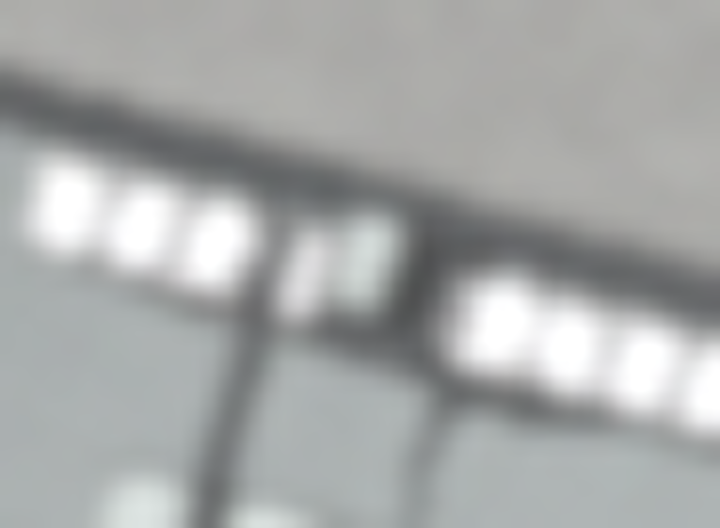

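The mark is at about (204.3,147.8) in the full top image and the pointer blade at about (197.9,148). That makes the gap roughly 9.5 mm, or about 85 mm of rolling at the rim. The fitted geometry agrees with the given sizes to within 0.6 px RMS, so I'll make the first stroke.

```bash
cat >> h.py <<'E'
def down(p):
    c,s=np.cos(p[2]),np.sin(p[2]); return np.array([[c,s,0],[s,-c,0],[0,0,-1.]])
def stroke(bot,p,x0,x1,press=.0035,vel=.05):
    """touch at fixture x0, press, roll to x1, lift"""
    R=down(p); q=lambda x,z: np.r_[fx2w(p,(x,115,0))[:2],z]
    bot.movep(q(x0,.158),R)
    hit=bot.servo_line(q(x0,.122),vel=.02,max_force=2.0)
    z=bot.get_ee_pos()[2]
    print("hit",hit,"z",z.round(4))
    if not hit: bot.servo_line(q(x0,.17)); return
    bot.servo_line(q(x0,z-press),vel=.02); print("F",np.round(bot.get_wrist_force(),1))
    bot.servo_line(q((x0+x1)/2,z-press),vel=vel); print("Fmid",np.round(bot.get_wrist_force(),1))
    bot.servo_line(q(x1,z-press),vel=vel); print("Fend",np.round(bot.get_wrist_force(),1))
    bot.servo_line(q(x1,.165),vel=.08)
def look(bot,p,name):
    f=bot.grab_frame("top"); a=np.mean([f["image"].astype(float)]+[bot.grab_frame("top")["image"] for _ in range(5)],0)
    np.save(name+".npy",a); x,y=204,148
    cv2.imwrite(f"pics/{name}.png",cv2.resize(np.clip(a[y-16:y+17,x-22:x+23,::-1]*1.3,0,255).astype(np.uint8),None,fx=16,fy=16,interpolation=cv2.INTER_CUBIC))
E
python3 - <<'E'
from workcell import bot
from h import *
p=np.load("p.npy")
bot.grab(); print(bot.get_width())
bot.movep(np.r_[fx2w(p,(-18,115,0))[:2],.2],down(p))
stroke(bot,p,-18,20)
# hand out of the view
bot.movep(np.r_[fx2w(p,(-20,140,0))[:2],.2],down(p)); print(bot.get_time_s(),bot.get_wrist_force())
look(bot,p,"s1")
f=bot.grab_frame("top"); cv2.imwrite("pics/s1full.png",cv2.resize(f["image"][100:260,100:320,::-1],None,fx=3.5,fy=3.5,interpolation=cv2.INTER_CUBIC))
E
```

```text
-2.626872352556653e-05
hit True z 0.1363
F [-3.2 -0.8  7.7]
Fmid [-0.7 -2.6  9. ]
Fend [ 1.9 -3.5  6.3]
7.1083 [-0.31991889  0.60518061 -0.90064624]
```

View pics/s1full.png

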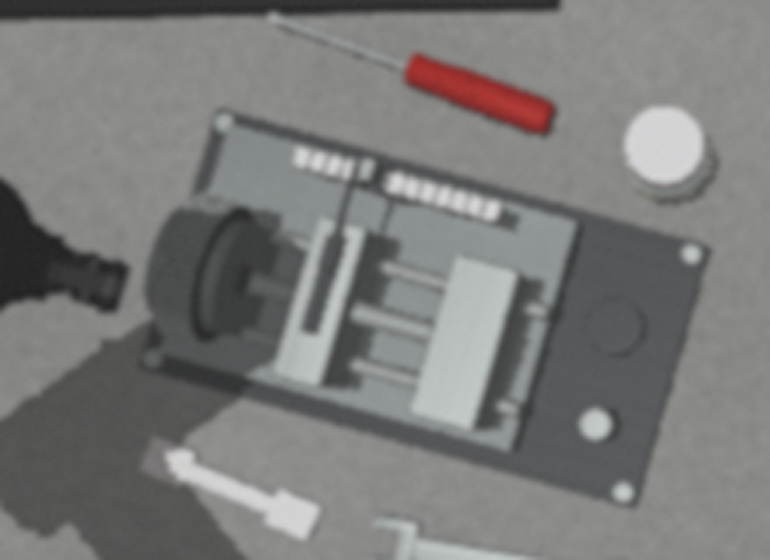

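The hand is clear of the fixture and nothing else has moved. The jaw has closed somewhat, and the pointer at about (348,185) in this crop is nearer the mark at (367,168). Next I'll measure both numerically along the slide.

```bash
cat >> h.py <<'E'
from scipy.ndimage import map_coordinates
def meas(f,p,a):
    ys=np.arange(20,60,.5); g=a.mean(2)
    def prof(xs,z):
        P=np.array([[proj(f,fx2w(p,(x,y,z))) for y in ys] for x in xs]); return map_coordinates(g,[P[...,1],P[...,0]],order=1).mean(0)
    d=prof(np.arange(54,70,2),111); return ys,d,prof(np.arange(81,88,1),106)
def ptr(ys,d):
    i=np.argmin(np.where((ys>26)&(ys<52),d,999)); s=slice(i-6,i+7); w=np.clip(np.min([d[i-6],d[i+6]])-d[s],0,None); return (w*ys[s]).sum()/w.sum()
E
python3 - <<'E'
from workcell import bot
from h import *
p=np.load("p.npy"); f=bot.grab_frame("top")
for n in("top_avg0","s1"):
    ys,d,m=meas(f,p,np.load(n+".npy")); print(n,"ptr",ptr(ys,d)); print(d[::2].round().astype(int).tolist()); print(m[::2].round().astype(int).tolist())
for y in (30,36,40,45): print(y,proj(f,fx2w(p,(84,y,106))),proj(f,fx2w(p,(62,y,111))))
E
```

```text
top_avg0 ptr 45.155930238623135
[116, 121, 127, 132, 135, 136, 136, 136, 136, 135, 135, 135, 135, 135, 135, 135, 135, 136, 136, 135, 132, 128, 119, 109, 100, 96, 98, 106, 115, 124, 130, 133, 135, 135, 135, 135, 135, 135, 135, 135]
[156, 141, 125, 110, 97, 84, 75, 68, 66, 69, 79, 95, 113, 132, 146, 155, 159, 157, 153, 149, 149, 152, 156, 155, 148, 136, 123, 113, 113, 120, 133, 150, 165, 177, 185, 188, 187, 181, 173, 165]
s1 ptr 40.608906526612074
[140, 141, 142, 141, 141, 141, 141, 141, 141, 140, 140, 140, 140, 140, 140, 138, 135, 127, 117, 107, 100, 99, 105, 115, 124, 132, 136, 139, 140, 140, 140, 140, 140, 140, 140, 140, 141, 141, 141, 141]
[162, 146, 130, 115, 100, 87, 78, 71, 68, 72, 82, 99, 118, 137, 153, 163, 167, 165, 157, 144, 130, 120, 119, 128, 145, 162, 174, 180, 179, 175, 171, 172, 177, 184, 191, 194, 193, 187, 179, 172]
30 [206.83345965 148.85933748] [203.2397311 158.5316138]
36 [204.09628149 148.09129542] [200.48468608 157.75791586]
40 [202.2716778  147.57931838] [198.64817355 157.24216895]
45 [199.99112761 146.93940444] [196.35274    156.59754348]
```

View pics/s1.png

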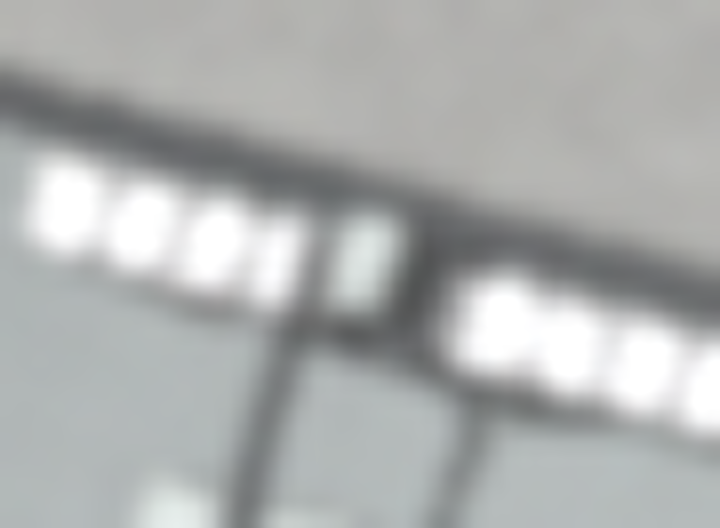

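The pointer has moved from 45.2 to 40.6 and the mark's centre is at about 35–36, near (367,262) in the crop. One more stroke of about 34 mm should bring them in line, and then I'll check from both views.

```bash
python3 - <<'E'
from workcell import bot
from h import *
p=np.load("p.npy")
stroke(bot,p,-17,17)
bot.movep(np.r_[fx2w(p,(-40,160,0))[:2],.25],down(p)); print(bot.get_time_s())
look(bot,p,"s2")
f=bot.grab_frame("top")
ys,d,m=meas(f,p,np.load("s2.npy")); print("ptr",ptr(ys,d)); print(m[::2].round().astype(int).tolist())
g=bot.grab_frame("scene"); b=np.mean([bot.grab_frame("scene")["image"].astype(float) for _ in range(6)],0); np.save("sc2.npy",b)
u=proj(g,fx2w(p,(84,36,106))); x,y=np.round(u).astype(int); print(u,x-15,y-16)
B=cv2.resize(np.clip(b[y-16:y+17,x-15:x+16,::-1]*1.5,0,255).astype(np.uint8),None,fx=12,fy=12,interpolation=cv2.INTER_CUBIC)
A=cv2.imread("pics/s2.png")[:,180:550]; A=cv2.resize(A,None,fx=.75,fy=.75)
C=np.zeros((396,B.shape[1]+A.shape[1],3),np.uint8); C[:,:A.shape[1]]=A[:396]; C[:,A.shape[1]:]=B
print(A.shape); cv2.imwrite("pics/both2.png",C)
E
```

```text
hit True z 0.1366
F [-1.4  0.7  8.7]
Fmid [ 0.4 -2.9  8.8]
Fend [ 1.8 -2.7  6.4]
11.2583
ptr 36.60174851713906
[161, 145, 129, 114, 100, 87, 77, 70, 68, 72, 82, 98, 115, 130, 140, 140, 133, 125, 118, 121, 133, 148, 165, 178, 187, 192, 192, 189, 182, 174, 170, 170, 175, 183, 190, 193, 192, 186, 178, 171]
[409.25254875 282.591481  ] 394 267
(396, 278, 3)
```

View pics/both2.png

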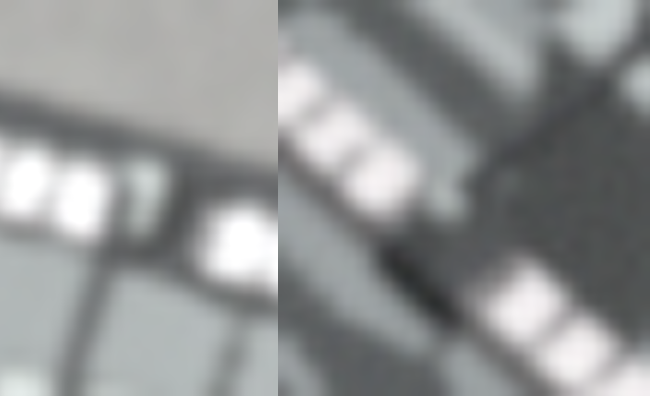

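In the left panel (top view) the blade now covers the left part of the mark. In the right panel (scene view) the bright mark at (445,195) still sits on the -y side of the blade tip at (470,200). I'll rectify both views onto the mark plane to get the residual.

```bash
python3 - <<'E'
from workcell import bot
from h import *
p=np.load("p.npy"); ft=bot.grab_frame("top"); fs=bot.grab_frame("scene")
s0=cv2.imread("pics/scene0.png")[:,:,::-1].astype(float)
ims=[(ft,np.load("top_avg0.npy")),(ft,np.load("s2.npy")),(fs,s0),(fs,np.load("sc2.npy"))]
k=7; W,H=45,40
def rect(f,a,z):
    # image col: y from 60 down to 15 ; row: x from 100 down to 60
    c=np.array([[100,60],[100,15],[60,60],[60,15]]); src=np.float32([proj(f,fx2w(p,(x,y,z))) for x,y in c])
    M=cv2.getPerspectiveTransform(np.float32([[0,0],[W*k,0],[0,H*k],[W*k,H*k]]),src)
    return cv2.warpPerspective(a.astype(np.float32),M,(W*k,H*k),flags=cv2.INTER_CUBIC|cv2.WARP_INVERSE_MAP)
out=[]
for f,a in ims:
    r=rect(f,a,106); g=r.mean(2)
    for x0,x1 in((86,90),(80,85),(70,76)):
        pr=g[(100-x1)*k:(100-x0)*k].mean(0)[k//2::k]; print((x0,x1),"y59.5..",pr.round().astype(int)[8:38].tolist())
    print()
    r=np.clip(r*(1.3 if f is ft else 1.7),0,255).astype(np.uint8)[:,:,::-1].copy()
    for y in range(20,60,5): cv2.line(r,((60-y)*k,0),((60-y)*k,8 if y%10 else 20),(0,0,255),1)
    for x in(90,84,78): cv2.line(r,(0,(100-x)*k),(8,(100-x)*k),(0,255,0),1)
    out.append(r)
cv2.imwrite("pics/rect.png",np.vstack([np.hstack(out[:2]),np.hstack(out[2:])]))
E
```

```text
(86, 90) y59.5.. [114, 106, 100, 98, 98, 102, 107, 112, 116, 118, 120, 124, 130, 139, 149, 156, 158, 153, 143, 125, 107, 88, 75, 67, 65, 68, 71, 75, 80, 85]
(80, 85) y59.5.. [170, 150, 132, 116, 110, 116, 132, 150, 163, 168, 164, 156, 150, 150, 154, 159, 159, 153, 140, 123, 102, 83, 70, 63, 64, 70, 78, 92, 106, 123]
(70, 76) y59.5.. [115, 107, 97, 90, 86, 89, 97, 108, 117, 121, 119, 114, 107, 101, 98, 97, 96, 95, 94, 93, 94, 95, 95, 95, 93, 93, 91, 91, 92, 94]

(86, 90) y59.5.. [122, 119, 122, 128, 134, 139, 138, 136, 131, 126, 122, 120, 123, 130, 140, 149, 155, 155, 147, 130, 112, 91, 77, 69, 67, 70, 74, 78, 83, 88]
(80, 85) y59.5.. [182, 177, 180, 188, 197, 204, 208, 206, 199, 187, 167, 145, 123, 109, 108, 118, 131, 138, 135, 123, 105, 87, 73, 66, 66, 72, 81, 95, 110, 127]
(70, 76) y59.5.. [122, 124, 126, 130, 134, 138, 140, 140, 137, 132, 123, 111, 98, 87, 81, 81, 84, 87, 90, 90, 91, 93, 94, 96, 95, 96, 94, 95, 97, 101]

(86, 90) y59.5.. [123, 103, 81, 65, 56, 51, 51, 54, 54, 54, 55, 56, 63, 75, 87, 98, 107, 110, 108, 104, 104, 109, 120, 132, 142, 145, 145, 145, 143, 138]
(80, 85) y59.5.. [60, 58, 56, 55, 54, 51, 49, 51, 53, 58, 66, 70, 75, 83, 94, 105, 114, 118, 119, 117, 113, 109, 107, 106, 107, 108, 107, 107, 108, 106]
(70, 76) y59.5.. [50, 51, 53, 52, 48, 45, 46, 49, 53, 58, 61, 62, 62, 63, 64, 65, 64, 64, 63, 62, 62, 63, 62, 61, 63, 65, 65, 64, 64, 64]

(86, 90) y59.5.. [130, 113, 97, 84, 74, 66, 61, 59, 59, 58, 58, 59, 64, 74, 86, 98, 106, 110, 110, 108, 108, 114, 126, 138, 146, 150, 151, 151, 148, 144]
(80, 85) y59.5.. [62, 61, 58, 56, 55, 54, 54, 55, 55, 55, 57, 57, 57, 57, 59, 62, 67, 77, 92, 104, 109, 110, 109, 109, 110, 111, 112, 112, 112, 111]
(70, 76) y59.5.. [53, 53, 54, 54, 53, 52, 53, 53, 53, 53, 54, 54, 53, 52, 51, 50, 50, 54, 58, 61, 64, 65, 65, 66, 66, 66, 66, 65, 65, 65]
```

View pics/rect.png

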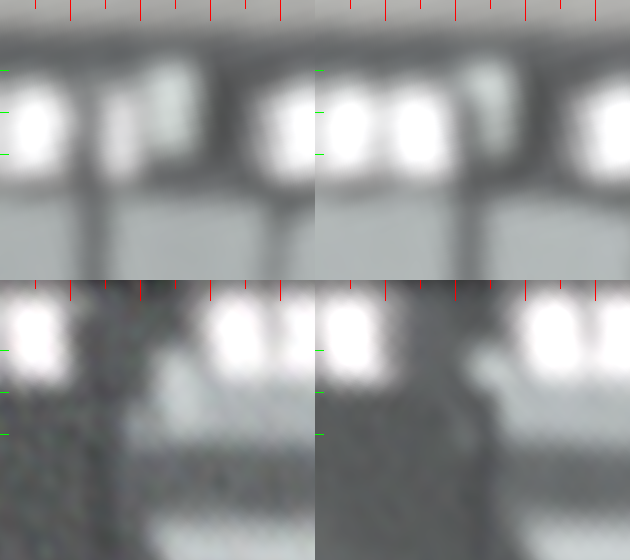

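In the rectified panels the mark is centred at y≈35.4 in the top view and ≈34.8 in the scene view. After correcting for the 5 mm height difference, the pointer is at about 36.6 to 37.3. That leaves 1.2–2.6 mm to go, so I'll roll about 15 mm more.

```bash
python3 - <<'E'
from workcell import bot
from h import *
p=np.load("p.npy"); ft=bot.grab_frame("top")
stroke(bot,p,-8,7.5)
bot.movep(np.r_[fx2w(p,(-40,160,0))[:2],.25],down(p)); print(bot.get_time_s())
look(bot,p,"s3"); fs=bot.grab_frame("scene"); b=np.mean([bot.grab_frame("scene")["image"].astype(float) for _ in range(6)],0)
ys,d,m=meas(ft,p,np.load("s3.npy")); print("ptr",ptr(ys,d))
k=7; W,H=45,40
out=[]
for f,a in((ft,np.load("s3.npy")),(fs,b)):
    src=np.float32([proj(f,fx2w(p,(x,y,106))) for x,y in((100,60),(100,15),(60,60),(60,15))])
    M=cv2.getPerspectiveTransform(np.float32([[0,0],[W*k,0],[0,H*k],[W*k,H*k]]),src)
    r=cv2.warpPerspective(a.astype(np.float32),M,(W*k,H*k),flags=cv2.INTER_CUBIC|cv2.WARP_INVERSE_MAP)
    g=r.mean(2)
    for x0,x1 in((86,90),(80,85),(70,76)): print((x0,x1),"y51.5..",g[(100-x1)*k:(100-x0)*k].mean(0)[k//2::k].round().astype(int)[8:38].tolist())
    r=np.clip(r*(1.3 if f is ft else 1.7),0,255).astype(np.uint8)[:,:,::-1].copy()
    for y in range(20,60,5): cv2.line(r,((60-y)*k,0),((60-y)*k,8 if y%10 else 20),(0,0,255),1)
    out.append(r)
cv2.imwrite("pics/rect3.png",np.hstack(out))
E
```

```text
hit True z 0.1378
F [-1.3 -1.3  7.5]
Fmid [-0.4 -2.4  7.2]
Fend [ 0.7 -2.1  7. ]
15.6167
ptr 34.74081314886747
(86, 90) y51.5.. [121, 119, 121, 128, 134, 139, 138, 136, 131, 127, 125, 125, 128, 133, 138, 143, 144, 142, 137, 124, 109, 91, 78, 69, 67, 70, 74, 78, 83, 88]
(80, 85) y51.5.. [182, 177, 180, 188, 197, 204, 208, 205, 199, 189, 175, 160, 143, 130, 116, 107, 101, 99, 98, 95, 88, 79, 71, 66, 66, 72, 81, 95, 110, 127]
(70, 76) y51.5.. [122, 124, 126, 130, 134, 138, 140, 139, 138, 133, 127, 118, 109, 99, 89, 82, 79, 80, 84, 87, 90, 91, 91, 91, 91, 93, 93, 94, 97, 101]
(86, 90) y51.5.. [130, 114, 97, 84, 73, 65, 60, 58, 58, 58, 59, 61, 67, 76, 89, 98, 105, 106, 104, 102, 104, 112, 125, 138, 146, 150, 151, 150, 148, 144]
(80, 85) y51.5.. [62, 60, 58, 56, 55, 55, 55, 55, 55, 55, 56, 58, 64, 75, 85, 89, 87, 79, 72, 73, 82, 93, 101, 107, 110, 111, 112, 112, 112, 111]
(70, 76) y51.5.. [53, 53, 53, 54, 53, 52, 53, 54, 54, 53, 53, 53, 53, 53, 52, 50, 49, 49, 52, 55, 59, 61, 63, 65, 65, 65, 66, 66, 65, 66]
```

View pics/rect3.png

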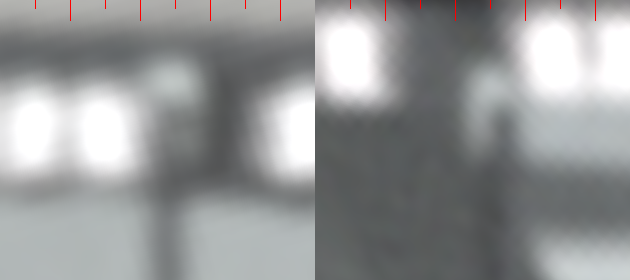

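Both views now agree. The blade is at y≈34.5 and the mark at about 35.2 (tip at px (174,80) left and (488,85) right), so the offset is under 1 mm and the hand is clear.

```bash
python3 -c "
from workcell import bot
print(bot.close_job())"
```

```text
the job is handed in; nothing more can be done
None
```

I rolled the wheel in three strokes until the pointer stood within about 1 mm of the gauge mark's centre by my measurement from both cameras (tolerance 3 mm), took the hand away, and handed the job in at about 16 s; no verdict came back.

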